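# Hang and lock the second shelf bracket behind the counter

### The arm

A 6-joint arm with a two-finger parallel gripper is mounted at the origin on the work surface. World frame = base frame: x ahead of the robot, y to its left, z up, the work surface at z = 0. Lengths are in m, angles in rad, forces in N, time in s.
With the tool pointing down it reaches from about 0.375 to 0.975 m from the base axis. Payload 3.8 kg.
Tool frame: the origin (TCP) lies at the very end of the fingers, on their centre line; the grasp point (between the pads) lies 19 mm behind it; z points along the fingers, y is the direction in which the jaws open and shut (so a half turn about z gives the same grasp; the last joint's range is limited). The gripper opens to 88 mm and grips with 3 to 60 N. Pads are 18 mm wide; open, the fingers measure 123 mm over their backs; the gripper's body (75 mm by 187 mm) begins 45 mm behind the grasp point.
Start: joints at [-1.173, 0.264, 1.604, -0, 1.274, -0.037], TCP at [0.284, -0.612, 0.239] pointing down, gripper open.
Joint ranges: [-2.63, 2.63], [-0.94, 2.18], [0.31, 2.57], [-1.31, 4.45], [0, 2.66], [-2.55, 2.55]. Speed limits (rad/s): [2.57, 2.57, 3.14, 3.14, 3.14, 3.14].

### API

Orientations are given as a rotation vector (axis times angle).
In Python, from station import get_obs, capture, close_job gives the robot as it stands.
- The arm moves only by the tool carry_out, never from a script. Its argument "targets" is a list of rows, each a list of 3 entries, a list of its own where there are three numbers: the opening in per cent of the stroke, from 0 (shut) to 100 (fully open), then the shift along the tool's x, y, z each as a share of 0.12 m, from -1 to 1, then the turn about the tool's z as a share of 180 degrees, from -1 to 1. A call has 1 to 5 rows; each row is the pose to reach, as a shift and turn from the pose measured when the call began, along the tool's axes at that moment, turning the shorter way round; what a row does not reach only later rows make up. A row lasts 1/12 s, in which the tool goes at most 41.7 mm and 7.16 degrees, less where a joint would pass 70% of its speed; a pose out of reach is approached as far as the arm can. A call with a number of a shift or a turn outside -1 to 1 is refused whole. A call with a gripper value outside its range is refused whole. The fingers move at their own pace and stop on an object; "grip_force" is the grip in N (left out, the last holds). Time passes only in rows, so rows that repeat a pose let the fingers close. It gives the time, the measured TCP pose, the force and the opening at its end, in the units of the state.
- get_obs(): the state, without advancing time (a new reading comes with each control period).
- capture(name): name is "side" or "top"; returns a dict with "image" (400x640x3 uint8, blue, green, red), "range_z" (400x640 float32, m along the optical axis (not along the pixel's ray), 0 where there is no reading), "camera_matrix" (3x3 intrinsics, pixels), "view" (4x4, takes a point from world to camera coordinates). Camera axes: x right, y up, looking along -z (the intrinsics and any distortion apply to the point x, -y, -z); pixel columns grow to the right and rows downward; lengths in m; the calibration is good to about 2 mm. A picture is of the moment at which its call begins.
- close_job(): hands the job in, once; it reports no verdict.
The state is a dict: "clock": time; "joints": joint angles; "joint_velocities": joint speeds; "tau": joint torques, N m; "tool_pos": TCP position; "tcp_rot": TCP orientation; "force": force on the tool from outside, world axes, zero at the start; "wrist_torque": the same for the moment, N m; "grip_width": opening from 0.0 (shut) to 1.0 (fully open).
Only numpy, scipy, OpenCV 4.12 (cv2) and the standard library are available. Lean on these libraries where they do the work, as an engineer would, in place of code of your own. Each camera call takes 0.05 s, during which the arm holds its last target.

### The job

Put up the missing shelf bracket: take the loose bracket lying on the counter, hook both its hooks into the two slots of the bare post, and press it down until it is fully home and the post's spring catch has snapped in, level and sitting just like the bracket already on the other post. Leave it there, and do not disturb the tape measure, the tape roll and the small carton.

Things in the scene. Friction and masses are not known exactly. Their poses are not given: they have to be found in the camera images.
- bracket_grip (a point): Loose aluminium shelf bracket, about 280 g (+-30%), standing on its flat underside. Point: middle of its arm, half-way up, 17 mm over the underside. x runs along the arm from hooks to tip, z up. Arm x -57 to +65 mm, 32 wide, 34 high, lip 12 high at the tip; heel block x -85 to -57, 32 wide, 66 high; a thin brace from heel to arm (to x -30). Grasp across the arm.
- bracket_back (a point): Point at the middle of the lower edge of the loose bracket's flat back face: 85 mm behind bracket_grip, 17 below; same axes. The face has a groove across it 5 to 15 mm above that edge, for the catch, and the two hooks.
- bracket_hook (a point): Loose bracket, same axes: point on the back face at the lower hook's neck underside, 16 mm above bracket_back; the upper hook is alike, 42 higher. Each hook is 6 mm wide, on the middle line: a neck 6.5 long and 8 high, then a tooth 5.5 thick hanging down 14 below the neck's underside. They end 12 mm behind the back face.
- bracket_heel (a point): Loose bracket, same axes: centre of the heel's flat top (28 mm along x by 32), 66 mm above the underside and 14 in front of the back face. The place to press straight down, 10 to 20 N (pressed farther out or through a grip on the arm it may bind or slip); when locked it is 44 mm below the post's top.
- post_seat (a point): Bare post: grey steel channel fixed to the counter, 50 mm wide, 185 high, foot plate 8 thick. The slotted face looks along +x of this point (away from the robot), z up. The point lies on the face, 75 mm over the counter: bracket_back lies here, axes agreeing, when the bracket is locked.
- post_slot (a point): Bare post, axes of post_seat: middle of the lower slot's bottom edge, 16 mm above post_seat; the other slot is 42 higher. Slots are 10 wide, 30 high, plate 5 thick. Enter with the bracket 14 to 22 mm (best 18) above its locked height, push along -x until back meets face, then lower. It rests on the catch at about 10 mm up; from there press it home, necks on the slot edges.
- catch (a joint): Spring catch of the bare post: two steel noses, bevelled above and below, standing 4 mm out of the face 10 mm above post_seat, either side of the middle. 0 = out (at rest, and again once the bracket is home and they sit in its groove); grows to 0.006 m as they are pushed in.
- fitted_seat (a point): The other post, the same as the bare one but with such a bracket already locked on it (fixed); the same point and axes as post_seat. It stands 200 mm to the left or right of the bare post, facing the same way.
- tape_measure: Bystander: yellow tape measure 70 x 40 x 65 high; origin under its centre.
- tape_roll: Bystander: roll of paper tape lying flat, 90 across, 36 high; origin under its centre.
- carton: Bystander: small cardboard carton 110 x 70 x 45 high; origin under its centre.
Things that resemble listed ones, but are neither listed nor needed, are in the scene too. Leave any orange look-alike of the part that bears bracket_grip alone.

How it is judged:
On the way, in this order (a step that is already met when the one before it is completed fails the run):
1. both hooks are through the slots of the bare post, the bracket's back against its face (x of bracket_back in the frame of post_seat between -0.004 and 0.006 m and y of bracket_back in the frame of post_seat between -0.006 and 0.006 m and z of bracket_back in the frame of post_seat between 0.003 and 0.024 m), for 0.05 s.
2. the bracket is pressed fully home and the catch has snapped into its groove (x of bracket_back in the frame of post_seat between -0.004 and 0.004 m and y of bracket_back in the frame of post_seat between -0.004 and 0.004 m and z of bracket_back in the frame of post_seat between -0.003 and 0.003 m and value of joint catch below 0.0018 m and angle between the x axis of bracket_back and the x axis of post_seat, either way round below 0.1 rad and angle between bracket_back's own z axis and vertical below 0.1 rad), for 0.2 s.
At the end, for the whole second after the job is handed in: The bracket hangs on the bare post, at rest: its back-edge point within 4 mm sideways and in depth and 3 mm in height of the locked place, its axes within 0.1 rad of the post's, and the catch out again (under 1.8 mm pushed in) (all of step 2 and linear speed of bracket below 0.01 m/s); the robot touches nothing.
It fails at once if the tape measure is disturbed (moved more than 20 mm) (distance of tape_measure from where it was at the start of the episode above 0.02 m).
It fails at once if the roll of tape is disturbed (moved more than 20 mm) (distance of tape_roll from where it was at the start of the episode above 0.02 m).
It fails at once if the small carton is disturbed (moved more than 20 mm) (distance of carton from where it was at the start of the episode above 0.02 m).
It also fails if it takes over 51 s, if anything falls off the work surface, if the arm or the gripper's body presses on something with over 40 N, if the wrist force passes 120 N, or if a joint passes its speed limit or range.

## Working session

There is one attempt and no reset: what is moved stays moved. The work goes in short steps, Python scripts to look and compute and a tool call to move; the robot and the scene stay as the last step left them, time stands still between calls to the robot, and variables do not carry over. Pictures are saved under pics/ and viewed, and the job is handed in when it is done.

Besides the shell and the picture viewer there is one more tool, called after "Emit:" by a JSON object that holds its "fn" and its "kwargs", one argument or row to a line. carry_out: Moves the arm, as the interface text tells. Its arguments: {"type":"object","properties":{"targets":{"type":"array","items":{"type":"array"}},"grip_force":{"type":"number"}},"required":["targets"]}

```bash
ls; mkdir -p pics; python3 - <<'E'
from station import get_obs, capture
import cv2,numpy as np
o=get_obs();print(o)
for n in("side","top"):
    c=capture(n);cv2.imwrite(f"pics/{n}0.png",c["image"]);np.savez(f"{n}0.npz",**c)
    print(n,c["camera_matrix"],c["view"],[k for k in c])
E
```

```text
pics
{'clock': 0.0, 'joints': array([-1.17292847e+00,  2.64736465e-01,  1.60534396e+00, -1.68369090e-05,
        1.27370341e+00, -3.68895588e-02]), 'joint_velocities': array([-0.00034898, -0.00037766,  0.00055244,  0.0008081 ,  0.00087639,
       -0.00013351]), 'tau': array([-3.21485408e-03, -5.02112818e+01, -3.56874990e+01,  7.24428683e-02,
        2.93497997e-02, -1.55278726e-04]), 'tool_pos': array([ 0.28403179, -0.61156045,  0.23741547]), 'tcp_rot': array([-3.06555507e+00, -6.77092982e-01,  6.42289048e-04]), 'force': array([0.41667727, 0.35008533, 0.4216356 ]), 'wrist_torque': array([-0.019455  , -0.02189673,  0.00885788]), 'grip_width': 0.9978470061391616}
side [[428.61703228   0.         320.38581353]
 [  0.         428.61703228 201.79942045]
 [  0.           0.           1.        ]] [[-0.87294981 -0.48764697 -0.01261199  0.45853011]
 [ 0.29785005 -0.55330821  0.77790448 -0.21266128]
 [-0.38632108  0.67531508  0.62825597 -0.9318529 ]
 [ 0.          0.          0.          1.        ]] ['image', 'range_z', 'camera_matrix', 'view']
top [[365.89215993   0.         320.03837296]
 [  0.         365.89215993 203.59222227]
 [  0.           0.           1.        ]] [[-0.01460777 -0.99988984  0.00263004  0.00789435]
 [ 0.98869741 -0.01405164  0.14926484 -0.56020248]
 [-0.14921144  0.00478074  0.98879376 -1.02867566]
 [ 0.          0.          0.          1.        ]] ['image', 'range_z', 'camera_matrix', 'view']
```

View pics/side0.png

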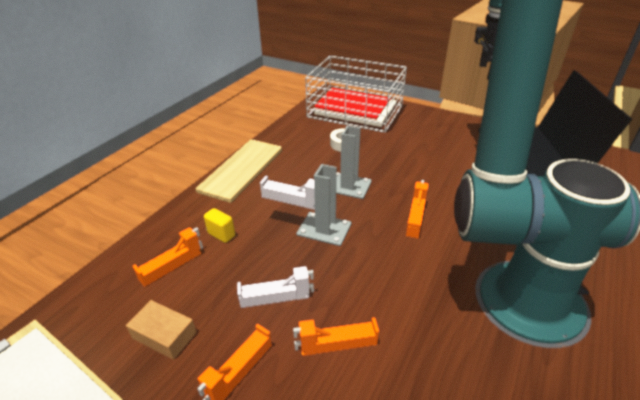

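View pics/top0.png

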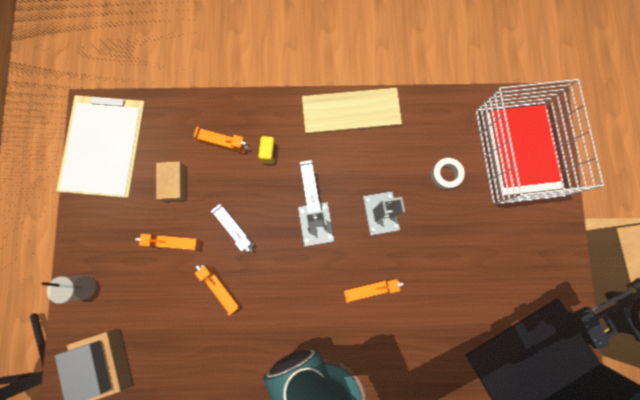

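Candidates that could be taken for the loose bracket: silver at top (232,228) and side (275,290); silver fitted on its post at top (308,190), which is fixed; orange ones at top (220,138), (167,242), (217,290) and (373,290), which are look-alikes to leave alone. I choose the silver one at (232,228). The bare post is at top (383,212).

```bash
cat > h.py <<'E'
import numpy as np, cv2
def world(c):
    d=c["range_z"];K=c["camera_matrix"];h,w=d.shape
    u,v=np.meshgrid(np.arange(w),np.arange(h))
    p=np.stack([(u-K[0,2])/K[0,0]*d,-(v-K[1,2])/K[1,1]*d,-d,np.ones_like(d)],-1)
    W=p@np.linalg.inv(c["view"]).T
    W=W[...,:3]; W[d==0]=np.nan
    return W
def ray(c,u,v,z):
    K=c["camera_matrix"];V=np.linalg.inv(c["view"])
    d=V[:3,:3]@np.array([(u-K[0,2])/K[0,0],-(v-K[1,2])/K[1,1],-1.]);o=V[:3,3]
    return o+d*(z-o[2])/d[2]
def proj(c,P):
    P=np.atleast_2d(P);q=(np.c_[P,np.ones(len(P))]@c["view"].T)[:,:3];K=c["camera_matrix"]
    return np.c_[K[0,0]*q[:,0]/-q[:,2]+K[0,2],K[1,1]*-q[:,1]/-q[:,2]+K[1,2]]
E
python3 - <<'E'
from h import *
for n,boxes in(("top",{"loose":(195,190,70,75),"posts":(280,150,140,110)}),("side",{"loose":(225,255,100,60),"posts":(250,120,140,140)})):
    c=np.load(n+"0.npz");W=world(c);im=c["image"]
    print(n,"valid",np.isfinite(W[...,0]).mean(), "table z",np.nanmedian(W[250:270,260:300,2]) if n=="top" else np.nanmedian(W[300:310,400:440,2]))
    for k,(x,y,w,h) in boxes.items():
        cv2.imwrite(f"pics/{n}_{k}.png",cv2.resize(im[y:y+h,x:x+w],None,fx=5,fy=5,interpolation=cv2.INTER_CUBIC))
        print(k);hh=W[y:y+h,x:x+w,2];print(np.nanpercentile(hh,[5,50,90,95,99,100]))
E
```

```text
top valid 0.9960703125 table z 1.2155367468125178e-07
loose
[-0.00315337  0.00051738  0.03261764  0.03641651  0.06656298  0.07169408]
posts
[-0.00283069  0.00093502  0.0110149   0.10996576  0.18282034  0.18948116]
side valid 0.99600390625 table z 0.0006151840295433031
loose
[-0.00117634  0.00155575  0.03549942  0.04766663  0.06747804  0.07055634]
posts
[-0.00147691  0.00180307  0.10632412  0.14015579  0.18113439  0.18874701]
```

View pics/top_loose.png

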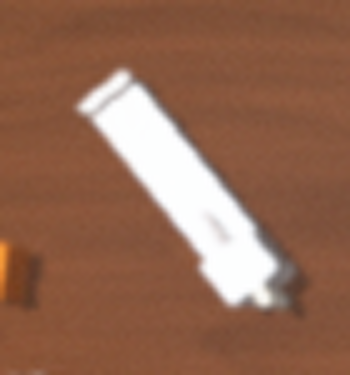

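View pics/side_loose.png

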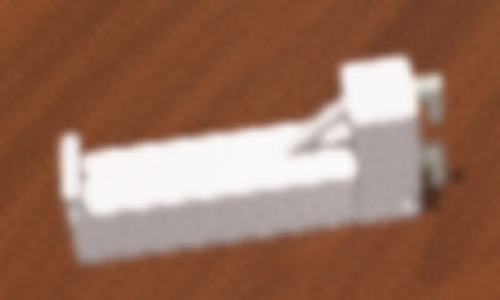

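View pics/top_posts.png

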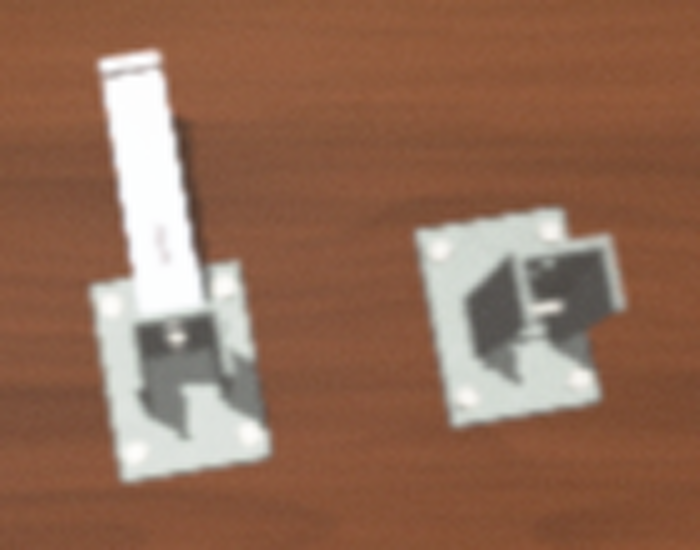

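View pics/side_posts.png

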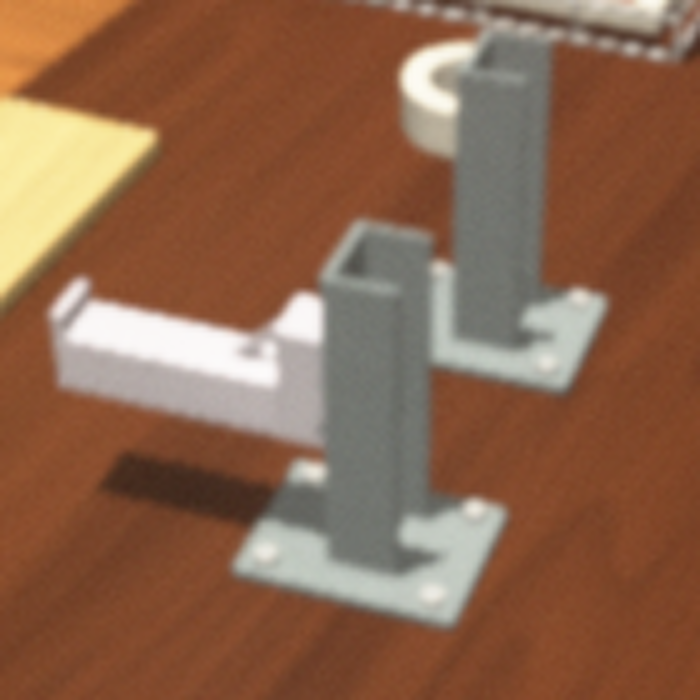

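The crops confirm the choice: silver bracket standing upright, lip at crop (105,90), hooks at crop (270,297). The bare post is a U profile whose slotted face looks up in the image, with its top edge at crop (515,257) to (610,238). Now I'll measure both.

```bash
python3 - <<'E'
from h import *
c=np.load("top0.npz");W=world(c);im=c["image"].astype(int)
# loose bracket: arm mask in top view
m=((im.min(-1)>150)).astype(np.uint8); 
mm=np.zeros_like(m);mm[195:262,200:262]=m[195:262,200:262]
n,l,s,_=cv2.connectedComponentsWithStats(mm);i=1+np.argmax(s[1:,4]);print(s[i])
sel=(l==i)
for lo,hi in((.028,.039),(.06,.072)):
    q=sel&(W[...,2]>lo)&(W[...,2]<hi);v,u=np.nonzero(q)
    zz=.034 if lo<.05 else .066
    P=np.array([ray(c,a,b,zz)[:2] for a,b in zip(u,v)])
    (ctr,wh,ang)=cv2.minAreaRect((P*1000).astype(np.float32));print("top rect",lo,ctr,wh,ang,len(P),np.median(W[q][:,2]))
    mu=P.mean(0);ev=np.linalg.svd(P-mu,full_matrices=0)[2][0];print(mu,np.degrees(np.arctan2(ev[1],ev[0])))
s_=np.load("side0.npz");Ws=world(s_);ims=s_["image"].astype(int)
m=np.zeros(m.shape,bool);m[260:312,230:322]=True
for lo,hi in((.030,.037),(.062,.069)):
    q=m&(Ws[...,2]>lo)&(Ws[...,2]<hi)&(ims.min(-1)>185)
    P=Ws[q][:,:2];(ctr,wh,ang)=cv2.minAreaRect((P*1000).astype(np.float32));print("side",lo,ctr,wh,ang,len(P))
    mu=P.mean(0);ev=np.linalg.svd(P-mu,full_matrices=0)[2][0];print(mu,np.degrees(np.arctan2(ev[1],ev[0])))
# posts tops
for n,C,WW in(("top",c,W),("side",s_,Ws)):
    q=(WW[...,2]>.176)&(WW[...,2]<.194)&(WW[...,0]>.3)&(WW[...,0]<.75)&(abs(WW[...,1])<.3)
    P=WW[q];print(n,len(P))
    lab=P[:,1]>np.median(P[:,1]) if 0 else P[:,1]>(-.07)
    for k in(0,1):
        p=P[lab==k];
        if len(p)>4: print(k,len(p),p.min(0),p.max(0),cv2.minAreaRect((p[:,:2]*1000).astype(np.float32)))
g=c["image"][185:240,290:410];cv2.imwrite("pics/posts_x6.png",cv2.resize(g,None,fx=6.6,fy=6.6,interpolation=cv2.INTER_CUBIC))
g=s_["image"][118:178,300:372];cv2.imwrite("pics/sposts_x8.png",cv2.resize(g,None,fx=9,fy=9,interpolation=cv2.INTER_CUBIC))
E
```

```text
[211 204  40  47 663]
top rect 0.028 (493.5016174316406, 255.177490234375) (145.44937133789062, 32.19943618774414) 39.31857681274414 398 0.03393422896543885
[0.50747244 0.26652165] -140.3617110615356
top rect 0.06 (444.70751953125, 215.5769500732422) (44.43645095825195, 32.38166046142578) 38.91984558105469 130 0.06603346520419473
[0.44674684 0.21712613] -140.8819068279852
side 0.03 (504.0452880859375, 268.45025634765625) (115.8132095336914, 33.483882904052734) 38.58780288696289 602
[0.50584914 0.27282441] 37.11151274023596
side 0.062 (445.1230163574219, 222.07611083984375) (38.74457550048828, 33.40393829345703) 33.12116622924805 165
[0.44689311 0.22387658] 127.19252344290875
top 196
0 107 [ 0.50976667 -0.21158323  0.1762767 ] [ 0.55290995 -0.15838744  0.18948116] ((531.6561279296875, -185.0543212890625), (37.53879165649414, 50.40532684326172), 8.429259300231934)
1 89 [ 0.47965918 -0.01380282  0.17897563] [0.52244172 0.03885134 0.18807979] ((501.5373840332031, 12.325334548950195), (37.1299934387207, 49.74187469482422), 9.108193397521973)
side 321
0 140 [ 0.50805605 -0.21358061  0.17600836] [ 0.55357156 -0.15264343  0.18822653] ((531.5337524414062, -182.14462280273438), (39.8037109375, 58.441619873046875), 8.539640426635742)
1 181 [ 0.47878507 -0.01115458  0.1760347 ] [0.52292391 0.04556935 0.18874701] ((501.1618957519531, 16.691492080688477), (37.85853958129883, 54.77781677246094), 8.536504745483398)
```

```bash
ls pics
```

```text
posts_x6.png
side0.png
side_loose.png
side_posts.png
sposts_x8.png
top0.png
top_loose.png
top_posts.png
```

```bash
python3 - <<'E'
from h import *
c=np.load("top0.npz");s=np.load("side0.npz")
yaw=np.radians(39.1);ex=np.array([np.cos(yaw),np.sin(yaw)]);ey=np.array([-ex[1],ex[0]])
o=np.array([.4935,.2552])
for n,C in(("top",c),("side",s)):
    W=world(C);d=W[...,:2]-o;a=d@ex;b=d@ey
    print(n,"cam",np.linalg.inv(C["view"])[:3,3])
    for x in np.arange(-.09,.1,.004):
        q=(abs(a-x)<.002)&(abs(b)<.03)&(W[...,2]>.02)
        q2=q&(abs(b)<.012)
        if q.sum()>2: print("%.3f n%d zmed %.3f zmax %.3f b[%.3f %.3f]"%(x,q.sum(),np.median(W[q2][:,2]) if q2.any() else 0,W[q][:,2].max(),np.percentile(b[q],3),np.percentile(b[q],97)))
E
```

```text
top cam [0.40049588 0.00493955 1.10074584]
-0.086 n3 zmed 0.047 zmax 0.063 b[-0.001 -0.000]
-0.082 n6 zmed 0.058 zmax 0.069 b[-0.003 0.002]
-0.078 n6 zmed 0.060 zmax 0.069 b[-0.003 0.001]
-0.074 n22 zmed 0.053 zmax 0.067 b[-0.013 0.014]
-0.070 n23 zmed 0.065 zmax 0.069 b[-0.016 0.013]
-0.066 n19 zmed 0.067 zmax 0.072 b[-0.016 0.014]
-0.062 n18 zmed 0.066 zmax 0.069 b[-0.016 0.012]
-0.058 n19 zmed 0.066 zmax 0.070 b[-0.016 0.016]
-0.054 n20 zmed 0.065 zmax 0.071 b[-0.016 0.014]
-0.050 n20 zmed 0.066 zmax 0.069 b[-0.016 0.014]
-0.046 n15 zmed 0.067 zmax 0.068 b[-0.016 0.014]
-0.042 n5 zmed 0.059 zmax 0.063 b[-0.014 0.003]
-0.038 n11 zmed 0.035 zmax 0.058 b[-0.016 0.013]
-0.034 n15 zmed 0.034 zmax 0.054 b[-0.015 0.014]
-0.030 n16 zmed 0.035 zmax 0.051 b[-0.014 0.014]
-0.026 n15 zmed 0.034 zmax 0.048 b[-0.014 0.014]
-0.022 n15 zmed 0.036 zmax 0.044 b[-0.015 0.015]
-0.018 n15 zmed 0.036 zmax 0.040 b[-0.014 0.014]
-0.014 n15 zmed 0.034 zmax 0.037 b[-0.015 0.014]
-0.010 n14 zmed 0.034 zmax 0.037 b[-0.014 0.014]
-0.006 n16 zmed 0.034 zmax 0.037 b[-0.014 0.015]
-0.002 n19 zmed 0.034 zmax 0.03
[... 2305 characters left out ...]
4 zmax 0.037 b[-0.011 0.020]
0.026 n30 zmed 0.034 zmax 0.036 b[-0.009 0.019]
0.030 n30 zmed 0.035 zmax 0.037 b[-0.011 0.019]
0.034 n29 zmed 0.035 zmax 0.037 b[-0.011 0.020]
0.038 n31 zmed 0.035 zmax 0.037 b[-0.012 0.019]
0.042 n28 zmed 0.035 zmax 0.037 b[-0.009 0.020]
0.046 n30 zmed 0.035 zmax 0.037 b[-0.011 0.021]
0.050 n31 zmed 0.035 zmax 0.038 b[-0.011 0.020]
0.054 n31 zmed 0.035 zmax 0.037 b[-0.010 0.020]
0.058 n30 zmed 0.035 zmax 0.037 b[-0.010 0.020]
0.062 n32 zmed 0.035 zmax 0.037 b[-0.010 0.020]
0.066 n28 zmed 0.035 zmax 0.037 b[-0.011 0.020]
0.070 n31 zmed 0.035 zmax 0.038 b[-0.009 0.021]
0.074 n40 zmed 0.036 zmax 0.049 b[-0.009 0.021]
0.078 n38 zmed 0.046 zmax 0.050 b[-0.010 0.020]
```

View pics/posts_x6.png

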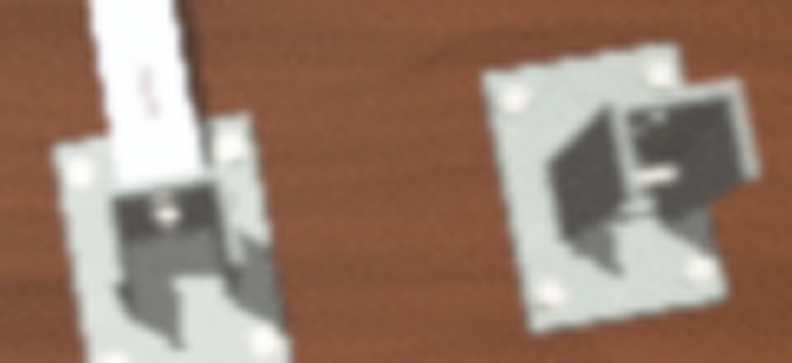

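```bash
cat >> h.py <<'E'
from scipy.spatial.transform import Rotation as Ro
def plan(xyz=None,yaw=None):
    "print shares to go from here to tcp xyz / yaw(deg of tool x)"
    from station import get_obs
    o=get_obs();R=Ro.from_rotvec(o["tcp_rot"]).as_matrix();y0=np.degrees(np.arctan2(R[1,0],R[0,0]))
    print("clock %.2f tcp"%o["clock"],o["tool_pos"].round(4),"yaw %.2f tilt %.2f"%(y0,np.degrees(np.arccos(-R[2,2]))),"F",o["force"].round(1),"T",o["wrist_torque"].round(2),"w %.3f"%o["grip_width"])
    if xyz is not None:
        d=R.T@(np.array(xyz)-o["tool_pos"])/.12;n=max(1,np.ceil(abs(d).max()/1.0))
        print("share",d.round(3),"calls",n,"each",(d/n).round(3),"dist",round(np.linalg.norm(d)*.12/n,4))
    if yaw is not None: print("turn share",round(-((yaw-y0+90)%180-90)/180,4))
    return o
E
python3 -c "
from h import *
plan([.4955,.26,.24],39.1)"
```

```text
clock 0.10 tcp [ 0.2841 -0.6116  0.2375] yaw 24.91 tilt 0.11 F [ 1.1 -1.1  0.2] T [ 0.01  0.06 -0.05] w 1.000
share [ 4.658 -5.845 -0.009] calls 6.0 each [ 0.776 -0.974 -0.001] dist 0.1495
turn share -0.0788
```

Emit:
{"fn": "carry_out", "kwargs": {
  "targets": [
    [100,[0.78,-0.97,0],0],
    [100,[0.78,-0.97,0],0],
    [100,[0.78,-0.97,0],0],
    [100,[0.78,-0.97,0],0],
    [100,[0.78,-0.97,0],0]
  ],
  "grip_force": 40
}}

```text
clock: 0.52
tool_pos: [0.3205, -0.4617, 0.2369]
tcp_rot: [-3.061, -0.681, 0.0]
force: [-0.7, 0.2, 0.2]
grip_width: 0.997
```

Emit:
{"fn": "carry_out", "kwargs": {
  "targets": [
    [100,[0.78,-0.97,0],0],
    [100,[0.78,-0.97,0],0],
    [100,[0.78,-0.97,0],0],
    [100,[0.78,-0.97,0],0],
    [100,[0.78,-0.97,0],0]
  ]
}}

```text
clock: 0.93
tool_pos: [0.3563, -0.3126, 0.2373]
tcp_rot: [-3.058, -0.686, -0.001]
force: [-0.7, -0.2, -0.4]
grip_width: 1.001
```

Emit:
{"fn": "carry_out", "kwargs": {
  "targets": [
    [100,[0.78,-0.97,0],0],
    [100,[0.78,-0.97,0],0],
    [100,[0.78,-0.97,0],0],
    [100,[0.78,-0.97,0],0],
    [100,[0.78,-0.97,0],0]
  ]
}}

```text
clock: 1.35
tool_pos: [0.3921, -0.1644, 0.2384]
tcp_rot: [-3.055, -0.691, -0.002]
force: [-0.3, -1.4, -0.4]
grip_width: 1.003
```

Emit:
{"fn": "carry_out", "kwargs": {
  "targets": [
    [100,[0.78,-0.97,0],0],
    [100,[0.78,-0.97,0],0],
    [100,[0.78,-0.97,0],0],
    [100,[0.78,-0.97,0],0],
    [100,[0.78,-0.97,0],0]
  ]
}}

```text
clock: 1.77
tool_pos: [0.4279, -0.0165, 0.2399]
tcp_rot: [-3.053, -0.697, -0.004]
force: [0.8, 0.2, 0.3]
grip_width: 0.998
```

Emit:
{"fn": "carry_out", "kwargs": {
  "targets": [
    [100,[0.78,-0.97,0],0],
    [100,[0.78,-0.97,0],0],
    [100,[0.78,-0.97,0],0],
    [100,[0.78,-0.97,0],0],
    [100,[0.78,-0.97,0],0]
  ]
}}

```text
clock: 2.18
tool_pos: [0.4637, 0.1313, 0.2415]
tcp_rot: [-3.051, -0.702, -0.006]
force: [0.4, 0.3, 1.2]
grip_width: 1.001
```

```bash
python3 -c "
from h import *
plan([.4955,.26,.15],39.1)"
```

```text
clock 2.18 tcp [0.4637 0.1313 0.2415] yaw 25.90 tilt 0.67 F [0.4 0.3 1.2] T [-0.01 -0.05 -0.01] w 1.001
share [ 0.702 -0.842  0.775] calls 1 each [ 0.702 -0.842  0.775] dist 0.1611
turn share -0.0733
```

Emit:
{"fn": "carry_out", "kwargs": {
  "targets": [
    [100,[0.7,-0.84,0.6],-0.073],
    [100,[0.7,-0.84,0.6],-0.073],
    [100,[0.7,-0.84,0.6],-0.073],
    [100,[0.7,-0.84,0.6],-0.073],
    [100,[0.7,-0.84,0.6],-0.073]
  ]
}}

```text
clock: 2.6
tool_pos: [0.4956, 0.2601, 0.1673]
tcp_rot: [-2.95, -1.049, -0.001]
force: [-0.1, -0.6, -0.2]
grip_width: 1.001
```

```bash
python3 - <<'E'
from h import *
from station import *
plan([.4955,.26,.006],39.1)
for n in("side","top"):
    c=capture(n);np.savez(f"{n}1.npz",**c);im=c["image"]
    x,y,w,h=(200,120,180,200) if n=="side" else (160,140,160,140)
    cv2.imwrite(f"pics/{n}1.png",cv2.resize(im[y:y+h,x:x+w],None,fx=3,fy=3,interpolation=cv2.INTER_CUBIC))
E
```

```text
clock 2.60 tcp [0.4956 0.2601 0.1673] yaw 39.15 tilt 0.59 F [-0.1 -0.6 -0.2] T [0.01 0.07 0.01] w 1.001
share [-0.006  0.013  1.344] calls 2.0 each [-0.003  0.006  0.672] dist 0.0806
turn share 0.0003
```

View pics/side1.png

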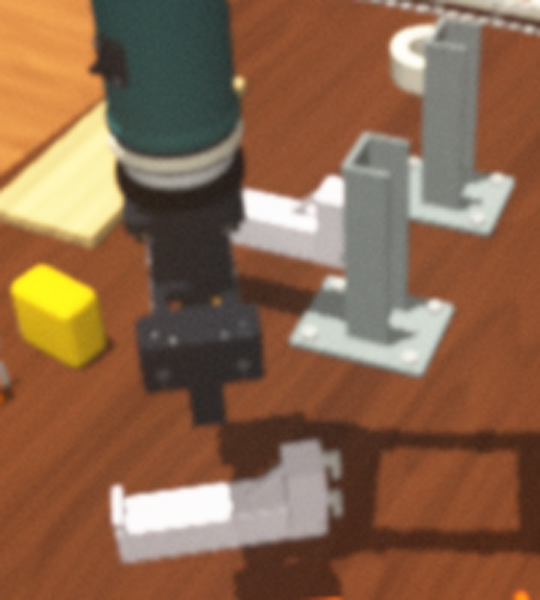

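View pics/top1.png

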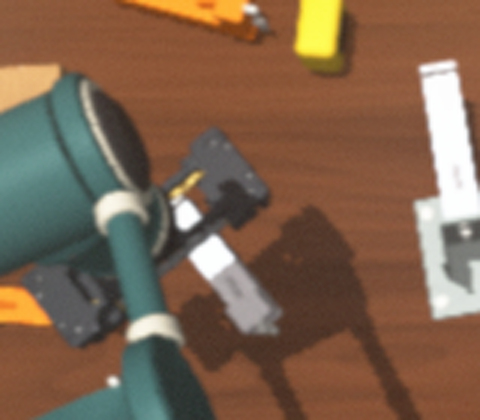

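The gripper stands across the silver bracket's arm (side crop: finger at (207,405), arm at (200,515)). Descending.

Emit:
{"fn": "carry_out", "kwargs": {
  "targets": [
    [100,[0,0,0.3],0],
    [100,[0,0,0.6],0],
    [100,[0,0,0.9],0],
    [100,[0,0,0.9],0],
    [100,[0,0,0.9],0]
  ]
}}

```text
clock: 3.12
tool_pos: [0.4946, 0.2561, 0.0608]
tcp_rot: [-2.954, -1.045, 0.003]
force: [0.3, -0.0, 0.3]
grip_width: 1.001
```

```bash
python3 - <<'E'
from h import *
from station import *
plan([.4955,.26,.006],39.1)
for n in("side","top"):
    c=capture(n);np.savez(f"{n}2.npz",**c);im=c["image"]
    x,y,w,h=(210,180,130,150) if n=="side" else (170,160,120,120)
    cv2.imwrite(f"pics/{n}2.png",cv2.resize(im[y:y+h,x:x+w],None,fx=4,fy=4,interpolation=cv2.INTER_CUBIC))
E
```

```text
clock 3.12 tcp [0.4946 0.2561 0.0608] yaw 38.98 tilt 0.48 F [ 0.3 -0.   0.3] T [ 0.01  0.08 -0.02] w 1.001
share [ 0.026 -0.017  0.457] calls 1 each [ 0.026 -0.017  0.457] dist 0.0549
turn share -0.0007
```

View pics/side2.png

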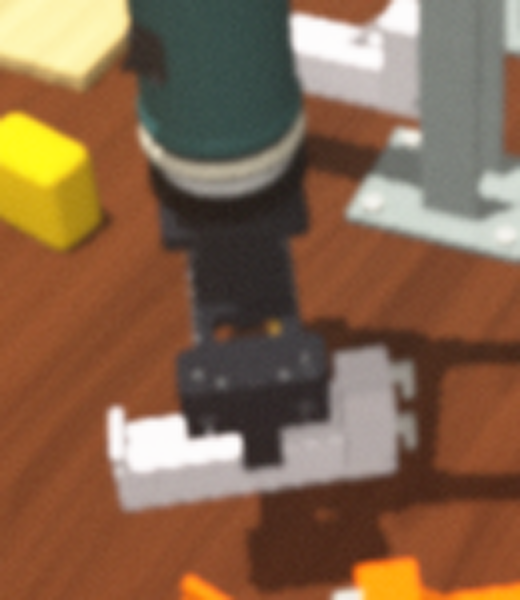

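View pics/top2.png

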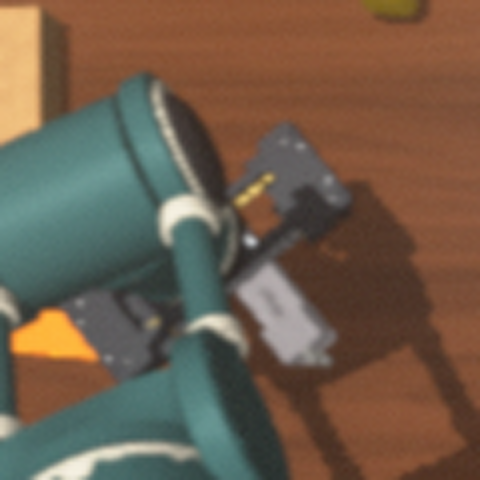

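Emit:
{"fn": "carry_out", "kwargs": {
  "targets": [
    [100,[0.03,-0.02,0.2],0],
    [100,[0.03,-0.02,0.4],0],
    [100,[0.03,-0.02,0.45],0],
    [100,[0.03,-0.02,0.45],0]
  ]
}}

```text
clock: 3.55
tool_pos: [0.4994, 0.2627, 0.0111]
tcp_rot: [-2.953, -1.046, -0.009]
force: [-0.1, -1.2, 1.4]
grip_width: 0.998
```

```bash
python3 -c "
from h import *
plan([.4955,.26,.006],39.1)"
```

```text
clock 3.55 tcp [0.4994 0.2627 0.0111] yaw 39.00 tilt 0.60 F [-0.1 -1.2  1.4] T [-0.04 -0.02  0.01] w 0.998
share [-0.04  -0.002  0.042] calls 1 each [-0.04  -0.002  0.042] dist 0.007
turn share -0.0006
```

Emit:
{"fn": "carry_out", "kwargs": {
  "targets": [
    [100,[-0.03,0,0.04],0],
    [30,[-0.03,0,0.04],0],
    [0,[-0.03,0,0.04],0],
    [0,[-0.03,0,0.04],0],
    [0,[-0.03,0,0.04],0]
  ],
  "grip_force": 40
}}

```text
clock: 3.97
tool_pos: [0.4972, 0.2608, 0.0072]
tcp_rot: [-2.953, -1.046, -0.011]
force: [0.2, -0.1, 0.4]
grip_width: 0.718
```

Emit:
{"fn": "carry_out", "kwargs": {
  "targets": [
    [0,[0,0,0],0],
    [0,[0,0,0],0],
    [0,[0,0,0],0]
  ]
}}

```text
clock: 4.22
tool_pos: [0.4974, 0.2609, 0.0074]
tcp_rot: [-2.953, -1.046, -0.012]
force: [-0.6, 0.4, 0.1]
grip_width: 0.495
```

```bash
python3 -c "
from h import *
plan([.4955,.26,.006],39.1)"
```

```text
clock 4.22 tcp [0.4974 0.2609 0.0074] yaw 39.00 tilt 0.68 F [-0.6  0.4  0.1] T [-0.04 -0.   -0.01] w 0.495
share [-0.017 -0.004  0.012] calls 1 each [-0.017 -0.004  0.012] dist 0.0026
turn share -0.0005
```

Emit:
{"fn": "carry_out", "kwargs": {
  "targets": [
    [0,[0,0,0],0],
    [0,[0,0,0],0],
    [0,[0,0,0],0],
    [0,[0,0,0],0],
    [0,[0,0,0],0]
  ]
}}

```text
clock: 4.63
tool_pos: [0.4973, 0.2611, 0.0074]
tcp_rot: [-2.953, -1.046, -0.012]
force: [-1.7, 1.8, 1.8]
grip_width: 0.36
```

```bash
python3 -c "
from h import *
plan([.4955,.26,.006],39.1)"
```

```text
clock 4.63 tcp [0.4973 0.2611 0.0074] yaw 39.00 tilt 0.68 F [-1.7  1.8  1.8] T [0.2  0.14 0.05] w 0.360
share [-0.017 -0.002  0.012] calls 1 each [-0.017 -0.002  0.012] dist 0.0025
turn share -0.0005
```

Emit:
{"fn": "carry_out", "kwargs": {
  "targets": [
    [0,[0,0,0],0],
    [0,[0,0,-0.25],0],
    [0,[0,0,-0.5],0],
    [0,[0,0,-0.8],0],
    [0,[0,0,-1],0]
  ]
}}

```text
clock: 5.05
tool_pos: [0.4972, 0.2596, 0.1293]
tcp_rot: [-2.953, -1.046, -0.013]
force: [0.8, 1.0, -3.0]
grip_width: 0.357
```

Emit:
{"fn": "carry_out", "kwargs": {
  "targets": [
    [0,[0,0,-0.3],0],
    [0,[0,0,-0.6],0],
    [0,[0,0,-0.9],0],
    [0,[0,0,-1],0],
    [0,[0,0,-1],0]
  ]
}}

```text
clock: 5.47
tool_pos: [0.4988, 0.2591, 0.2532]
tcp_rot: [-2.952, -1.045, -0.025]
force: [1.5, 0.2, -3.5]
grip_width: 0.357
```

```bash
python3 - <<'E'
from h import *
# target grip: post face + 85+60 ; TCP is at bracket x about -7
yaw=np.radians(8.67);ex=np.array([np.cos(yaw),np.sin(yaw)])
f=np.array([.5499,-.1823]);print(f+ex*(.085+.05-.008))
plan([*(f+ex*(.085+.05-.008)),.24],8.67)
E
```

```text
[ 0.67544876 -0.16315561]
clock 5.47 tcp [0.4988 0.2591 0.2532] yaw 38.99 tilt 1.07 F [ 1.5  0.2 -3.5] T [-0.03 -0.02  0.02] w 0.357
share [-1.072  3.661  0.078] calls 4.0 each [-0.268  0.915  0.019] dist 0.1145
turn share 0.1685
```

Emit:
{"fn": "carry_out", "kwargs": {
  "targets": [
    [0,[-0.07,0.23,0],0.034],
    [0,[-0.14,0.46,0],0.068],
    [0,[-0.2,0.69,0],0.102],
    [0,[-0.27,0.92,0],0.136],
    [0,[-0.27,0.92,0],0.1685]
  ]
}}

```text
clock: 5.88
tool_pos: [0.5428, 0.1481, 0.2477]
tcp_rot: [-3.124, -0.224, -0.012]
force: [0.4, 1.7, -2.6]
grip_width: 0.359
```

```bash
python3 - <<'E'
from h import *
plan([.6754,-.1632,.24],8.67)
E
```

```text
clock 5.88 tcp [0.5428 0.1481 0.2477] yaw 8.18 tilt 0.69 F [ 0.4  1.7 -2.6] T [ 0.08  0.05 -0.06] w 0.359
share [0.724 2.725 0.046] calls 3.0 each [0.241 0.908 0.015] dist 0.1128
turn share -0.0027
```

Emit:
{"fn": "carry_out", "kwargs": {
  "targets": [
    [0,[0.08,0.3,0],0],
    [0,[0.16,0.6,0],0],
    [0,[0.24,0.91,0],0],
    [0,[0.24,0.91,0],0]
  ]
}}

```text
clock: 6.22
tool_pos: [0.5871, 0.038, 0.2423]
tcp_rot: [-3.129, -0.217, -0.005]
force: [-0.8, -0.9, -3.2]
grip_width: 0.358
```

Emit:
{"fn": "carry_out", "kwargs": {
  "targets": [
    [0,[0.08,0.3,0],0],
    [0,[0.16,0.6,0],0],
    [0,[0.24,0.91,0],0],
    [0,[0.24,0.91,0],0]
  ]
}}

```text
clock: 6.55
tool_pos: [0.6309, -0.0722, 0.2371]
tcp_rot: [-3.132, -0.21, 0.002]
force: [0.7, 0.1, -2.7]
grip_width: 0.36
```

Emit:
{"fn": "carry_out", "kwargs": {
  "targets": [
    [0,[0.08,0.3,0],0],
    [0,[0.16,0.6,0],0],
    [0,[0.24,0.91,0],0],
    [0,[0.24,0.91,0],0],
    [0,[0.24,0.91,0],0]
  ]
}}

```text
clock: 6.97
tool_pos: [0.6727, -0.1781, 0.2319]
tcp_rot: [-3.13, -0.205, 0.012]
force: [0.6, 0.3, -3.1]
grip_width: 0.357
```

```bash
python3 - <<'E'
from h import *
from station import *
plan([.6754,-.1632,.103],8.67)
for n in("side","top"):
    c=capture(n);np.savez(f"{n}3.npz",**c);im=c["image"]
    x,y,w,h=(230,30,180,200) if n=="side" else (290,100,160,140)
    cv2.imwrite(f"pics/{n}3.png",cv2.resize(im[y:y+h,x:x+w],None,fx=3,fy=3,interpolation=cv2.INTER_CUBIC))
E
```

```text
clock 6.97 tcp [ 0.6727 -0.1781  0.2319] yaw 7.49 tilt 0.50 F [ 0.6  0.3 -3.1] T [ 0.08 -0.01  0.  ] w 0.357
share [ 0.046 -0.115  1.075] calls 2.0 each [ 0.023 -0.057  0.537] dist 0.0649
turn share -0.0066
```

View pics/side3.png

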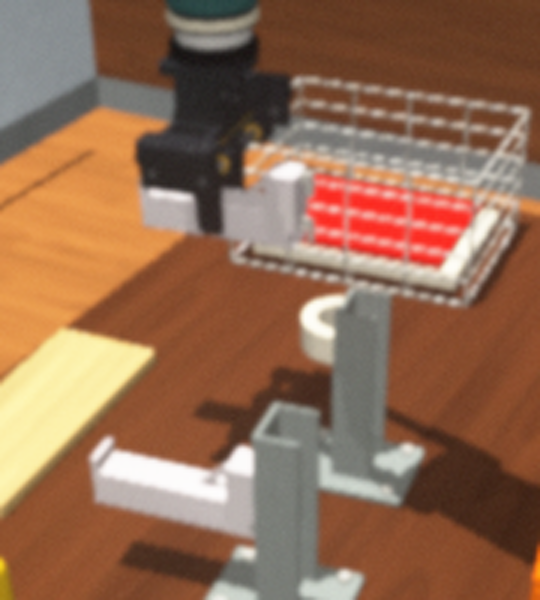

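View pics/top3.png

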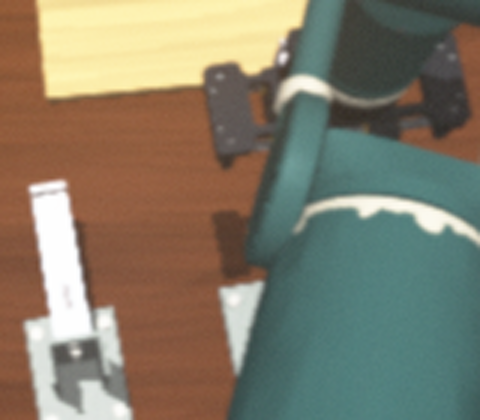

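Emit:
{"fn": "carry_out", "kwargs": {
  "targets": [
    [0,[0.02,-0.12,0.3],-0.0066],
    [0,[0.02,-0.12,0.6],-0.0066],
    [0,[0.02,-0.12,0.9],-0.0066],
    [0,[0.02,-0.12,1],-0.0066],
    [0,[0.02,-0.12,1],-0.0066]
  ]
}}

```text
clock: 7.48
tool_pos: [0.6676, -0.1578, 0.1074]
tcp_rot: [-3.123, -0.244, 0.026]
force: [-0.4, 0.4, -2.7]
grip_width: 0.359
```

```bash
python3 - <<'E'
from h import *
from station import *
plan([.6754,-.1632,.101],8.67)
n="side"
c=capture(n);np.savez(f"{n}4.npz",**c);im=c["image"]
x,y,w,h=(230,80,150,130)
cv2.imwrite(f"pics/{n}4.png",cv2.resize(im[y:y+h,x:x+w],None,fx=5,fy=4.6,interpolation=cv2.INTER_CUBIC))
E
```

```text
clock 7.48 tcp [ 0.6676 -0.1578  0.1074] yaw 8.93 tilt 1.09 F [-0.4  0.4 -2.7] T [ 0.05  0.01 -0.01] w 0.359
share [0.058 0.055 0.052] calls 1 each [0.058 0.055 0.052] dist 0.0114
turn share 0.0014
```

View pics/side4.png

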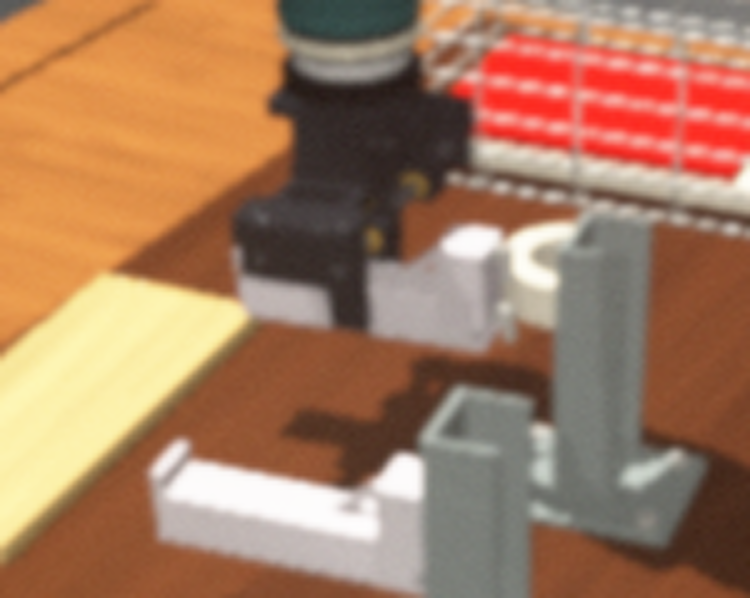

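The picture shows the held bracket in front of the bare post: heel top at crop (470,240), hooks at (510,310), post top at (610,220). I'll measure both in this one view, in post axes.

```bash
cat >> h.py <<'E'
F=np.array([.5499,-.1823]);YW=np.radians(8.67)
def loc(W,f=F):
    ex=np.array([np.cos(YW),np.sin(YW)]);ey=np.array([-ex[1],ex[0]]);d=W[...,:2]-f
    return np.stack([d@ex,d@ey,W[...,2]],-1)
def hist(v,q,w=.002):
    b=np.arange(np.floor(v[q].min()/w)*w,v[q].max()+w,w);h,e=np.histogram(v[q],b);return [(round(x*1e3),int(n)) for x,n in zip(e,h) if n]
E
python3 - <<'E'
from h import *
for nm in("side0","side4"):
    c=np.load(nm+".npz");W=loc(world(c))
    x,y,z=W[...,0],W[...,1],W[...,2]
    q=(x>-.03)&(x<-.008)&(y>.01)&(y<.05)&(z>.04)&(z<.17)
    A=np.c_[x[q],z[q],np.ones(q.sum())];print(nm,"post +y face",q.sum(),np.median(y[q]),np.linalg.lstsq(A,y[q],rcond=None)[0])
    # fitted post too (y about +200)
    q=(x>-.03)&(x<-.008)&(y>.21)&(y<.25)&(z>.04)&(z<.17)
    if q.any(): print("fitted post face",q.sum(),np.median(y[q]))
    q=(x>0.005)&(x<.026)&(y>.205)&(y<.24)&(z>.08)&(z<.13);print("fitted heel face",np.median(y[q]))
    # front edge of post from side face
    q=(abs(y-.026)<.012)&(z>.06)&(z<.17)&(x<.02)&(x>-.06);print("post x hist",hist(x,q))
c=W
q=(x>.02)&(x<.09)&(y>-.03)&(y<.04)&(z>.1)&(z<.2)
print("heel z hist",hist(z,q))
q2=q&(z<.155)&(z>.11)&(y>.005);A=np.c_[x[q2],z[q2],np.ones(q2.sum())]
print("heel x hist",hist(x,q2));print("heel y",np.median(y[q2]),hist(y,q2),np.linalg.lstsq(A,y[q2],rcond=None)[0])
# heel top
q3=q&(z>.165)&(z<.18);print("top",np.median(z[q3]),hist(x,q3),hist(y,q3))
E
```

```text
side0 post +y face 303 0.02787741188346847 [-0.0122492  -0.00543379  0.02819364]
fitted post face 358 0.22785448101144867
fitted heel face 0.2186449558207674
post x hist [(-38, 24), (-36, 23), (-34, 23), (-32, 23), (-30, 27), (-28, 24), (-26, 25), (-24, 23), (-22, 22), (-20, 25), (-18, 26), (-16, 23), (-14, 21), (-12, 25), (-10, 23), (-8, 25), (-6, 26), (-4, 22), (-2, 23), (0, 12)]
side4 post +y face 304 0.027612383556043958 [0.03287636 0.00336695 0.02783308]
fitted post face 362 0.22785205486319912
fitted heel face 0.21913509181906016
post x hist [(-38, 21), (-36, 24), (-34, 25), (-32, 24), (-30, 19), (-28, 26), (-26, 24), (-24, 25), (-22, 21), (-20, 24), (-18, 28), (-16, 21), (-14, 23), (-12, 22), (-10, 26), (-8, 25), (-6, 20), (-4, 29), (-2, 26), (0, 9)]
heel z hist [(100, 1), (102, 4), (104, 13), (106, 18), (108, 15), (110, 12), (112, 10), (114, 8), (116, 11), (118, 9), (120, 15), (122, 16), (124, 14), (126, 14), (128, 17), (130, 11), (132, 13), (134, 16), (136, 26), (138, 10), (140, 7), (142, 10), (144, 7), (146, 12), (148, 12), (150, 13), (152, 12), (154, 12), (156, 11), (158, 
[... 355 characters left out ...]
, 8), (68, 11), (70, 10), (72, 7), (74, 6), (76, 5), (78, 10), (80, 8), (82, 11), (84, 11), (86, 9), (88, 8)]
heel y 0.020999324257109427 [(4, 4), (6, 13), (8, 20), (10, 10), (12, 7), (14, 5), (16, 8), (18, 29), (20, 75), (22, 55), (24, 26), (26, 2)] [ 0.10864001 -0.04629683  0.01824645]
top 0.16843043348748332 [(34, 1), (36, 4), (38, 1), (40, 1), (42, 1), (44, 7), (46, 6), (48, 3), (50, 7), (52, 4), (54, 5), (56, 5), (58, 6), (60, 3), (62, 5), (64, 6), (66, 4), (68, 7), (70, 2), (72, 4), (86, 2), (88, 2)] [(-24, 1), (-16, 1), (-10, 2), (-8, 7), (-6, 1), (-4, 5), (-2, 3), (0, 2), (2, 3), (4, 9), (6, 8), (8, 5), (10, 5), (12, 5), (14, 5), (16, 3), (18, 2), (20, 12), (22, 5), (32, 1), (38, 1)]
```

```bash
cat >> h.py <<'E'
def held(c,xb,zt):
    W=loc(world(c));x,y,z=W[...,0],W[...,1],W[...,2]
    im=c["image"].astype(int);br=im.min(-1)>110
    g=(x>xb-.02)&(x<xb+.16)&(y>-.02)&(y<.04)
    q=g&(x>xb+.004)&(x<xb+.024)&(z>zt-.055)&(z<zt-.007)&(y>.008)
    yh=np.median(y[q]);q=q&(abs(y-yh)<.005);print("heel +y face y %.4f n%d"%(y[q].mean(),q.sum()))
    q=g&(abs(z-zt)<.005)&(x>xb+.003)&(x<xb+.026)&(y<yh-.003)
    k=np.linalg.lstsq(np.c_[x[q]-xb,y[q],np.ones(q.sum())],z[q],rcond=None)[0];print("heel top z %.4f n%d slopes"%(np.median(z[q]),q.sum()),k[:2].round(3))
    # arm side face, brightness-limited
    q=g&br&(abs(y-yh)<.006)&(x>xb+.03)&(x<xb+.15)&(z>zt-.066)&(z<zt-.034)
    k=np.polyfit(x[q],y[q],1);print("side face yaw err deg %.2f n%d"%(np.degrees(k[0]),q.sum()))
    # underside edge: lowest z by x bins
    pts=[]
    q=g&br&(abs(y-yh)<.008)&(x>xb+.002)
    for a in np.arange(xb+.004,xb+.148,.004):
        s=q&(abs(x-a)<.002)&(z<zt-.034)
        if s.sum()>3: pts.append((a,z[s].min()))
    pts=np.array(pts);k=np.polyfit(pts[:,0],pts[:,1],1);print("underside pitch deg %.2f z@back %.4f n%d"%(np.degrees(k[0]),np.polyval(k,xb),len(pts)))
    q=g&(abs(y-yh)<.004)&(z>zt-.03)&(z<zt-.004);print("back x",hist(x,q,.001)[:12])
E
python3 - <<'E'
from h import *
held(np.load("side4.npz"),.043,.168)
E
```

```text
heel +y face y 0.0216 n103
heel top z 0.1685 n42 slopes [-0.037  0.025]
side face yaw err deg 0.42 n251
underside pitch deg 0.02 z@back 0.0999 n30
back x [(44, 4), (45, 5), (47, 2), (48, 4), (49, 1), (50, 2), (51, 4), (52, 3), (53, 2), (54, 6), (56, 2), (57, 4)]
```

```bash
python3 - <<'E'
from h import *
c=np.load("side4.npz");W=loc(world(c));x,y,z=W[...,0],W[...,1],W[...,2]
q=(x>.003)&(x<.026)&(y>.185)&(y<.216)&(abs(z-.141)<.006);print("fitted heel top",np.median(z[q]),q.sum())
q=(abs(y-.22)<.006)&(z>.09)&(z<.135)&(x>-.002)&(x<.12);print("fitted yaw",np.degrees(np.polyfit(x[q],y[q],1)[0]),q.sum())
q=(x>-.03)&(x<-.003)&(y>-.02)&(y<.03)&(abs(z-.185)<.006);print("post top",np.median(z[q]),q.sum())
ex=np.array([np.cos(YW),np.sin(YW)]);ey=np.array([-ex[1],ex[0]])
t=np.array([.6676,-.1578])-.024*ex-.0028*ey
plan([*t,.0985],8.67)
E
```

```text
fitted heel top 0.14201198476739668 42
fitted yaw -0.2592914507452478 391
post top 0.1833022787280475 60
clock 7.53 tcp [ 0.6701 -0.1588  0.111 ] yaw 8.91 tilt 0.76 F [ 0.3 -0.2 -2.2] T [ 0.    0.01 -0.06] w 0.362
share [-0.218  0.012  0.107] calls 1 each [-0.218  0.012  0.107] dist 0.0292
turn share 0.0013
```

Emit:
{"fn": "carry_out", "kwargs": {
  "targets": [
    [0,[-0.1,0.012,0.1],0.001],
    [0,[-0.21,0.012,0.1],0.001],
    [0,[-0.21,0.012,0.1],0.001],
    [0,[-0.21,0.012,0.1],0.001],
    [0,[-0.21,0.012,0.1],0.001]
  ]
}}

```text
clock: 7.95
tool_pos: [0.6478, -0.1645, 0.1025]
tcp_rot: [-3.128, -0.239, 0.009]
force: [0.8, 0.3, -3.4]
grip_width: 0.363
```

```bash
python3 - <<'E'
from h import *
from station import *
o=plan([.6434,-.164,.099],8.67)
c=capture("side");np.savez("side5.npz",**c)
o2=plan()
held(c,.0205,.160)
im=c["image"];x,y,w,h=(250,100,130,100)
cv2.imwrite(f"pics/side5.png",cv2.resize(im[y:y+h,x:x+w],None,fx=6,fy=6,interpolation=cv2.INTER_CUBIC))
E
```

```text
clock 7.95 tcp [ 0.6478 -0.1645  0.1025] yaw 8.73 tilt 0.45 F [ 0.8  0.3 -3.4] T [ 0.08 -0.02 -0.03] w 0.363
share [-0.035 -0.01   0.029] calls 1 each [-0.035 -0.01   0.029] dist 0.0056
turn share 0.0003
clock 8.00 tcp [ 0.6476 -0.1645  0.1021] yaw 8.73 tilt 0.48 F [ 0.6  0.7 -3.6] T [ 0.04 -0.02  0.01] w 0.362
heel +y face y 0.0189 n98
heel top z 0.1631 n48 slopes [ 0.039 -0.021]
side face yaw err deg 0.16 n247
underside pitch deg -0.60 z@back 0.0987 n30
back x [(23, 7), (24, 3), (26, 4), (27, 2), (28, 5), (29, 2), (30, 2), (31, 4), (32, 4), (33, 1), (34, 3), (35, 3)]
```

View pics/side5.png

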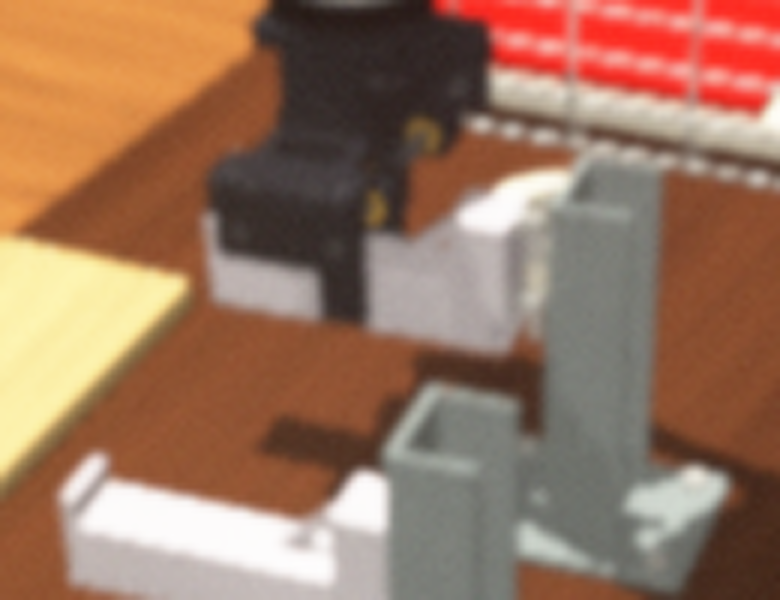

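The heel side face now lies at its target (18.9 mm against 18.7–18.9). Height is 21 mm above locked, so I lower by 3 mm and push in.

Emit:
{"fn": "carry_out", "kwargs": {
  "targets": [
    [0,[0,0,0.025],0],
    [0,[-0.05,0,0.025],0],
    [0,[-0.1,0,0.025],0],
    [0,[-0.1,0,0.025],0]
  ]
}}

```text
clock: 8.33
tool_pos: [0.6343, -0.1663, 0.0988]
tcp_rot: [-3.127, -0.239, 0.013]
force: [0.0, 0.4, -3.5]
grip_width: 0.359
```

```bash
python3 - <<'E'
from h import *
from station import *
plan()
c=capture("side");np.savez("side6.npz",**c)
plan(yaw=8.67)
held(c,.011,.160)
E
```

```text
clock 8.33 tcp [ 0.6343 -0.1663  0.0988] yaw 8.73 tilt 0.58 F [ 0.   0.4 -3.5] T [ 0.04  0.05 -0.01] w 0.359
clock 8.38 tcp [ 0.6348 -0.1663  0.0989] yaw 8.72 tilt 0.54 F [-0.1  0.7 -3.1] T [0.06 0.02 0.02] w 0.364
turn share 0.0003
heel +y face y 0.0190 n102
heel top z 0.1592 n46 slopes [-0.02   0.009]
side face yaw err deg 0.44 n251
underside pitch deg 1.38 z@back 0.0838 n31
back x [(8, 1), (10, 2), (11, 6), (12, 2), (13, 1), (14, 6), (15, 1), (16, 1), (17, 7), (18, 1), (19, 1), (20, 7)]
```

Emit:
{"fn": "carry_out", "kwargs": {
  "targets": [
    [0,[-0.04,0,0],0],
    [0,[-0.075,0,0],0],
    [0,[-0.075,0,0],0],
    [0,[-0.075,0,0],0]
  ]
}}

```text
clock: 8.72
tool_pos: [0.6259, -0.1678, 0.0991]
tcp_rot: [-3.127, -0.238, 0.011]
force: [0.8, 0.4, -3.0]
grip_width: 0.359
```

```bash
python3 - <<'E'
from h import *
from station import *
plan()
c=capture("side");np.savez("side7.npz",**c)
plan(yaw=8.67)
held(c,.003,.159)
E
```

```text
clock 8.72 tcp [ 0.6259 -0.1678  0.0991] yaw 8.70 tilt 0.51 F [ 0.8  0.4 -3. ] T [-0.03 -0.16  0.04] w 0.359
clock 8.77 tcp [ 0.6259 -0.1677  0.0991] yaw 8.71 tilt 0.52 F [ 1.3  1.1 -2.6] T [ 0.03 -0.14  0.01] w 0.360
turn share 0.0002
heel +y face y 0.0188 n105
heel top z 0.1599 n38 slopes [-0.039 -0.05 ]
side face yaw err deg 0.05 n251
underside pitch deg 9.01 z@back 0.0678 n29
back x [(-10, 1), (5, 3), (6, 4), (7, 1), (8, 2), (9, 6), (10, 1), (11, 4), (12, 1), (14, 4), (15, 2), (16, 2)]
```

Emit:
{"fn": "carry_out", "kwargs": {
  "targets": [
    [0,[-0.02,0,0],0],
    [0,[-0.035,0,0],0],
    [0,[-0.035,0,0],0]
  ]
}}

```text
clock: 9.02
tool_pos: [0.6258, -0.1681, 0.1005]
tcp_rot: [-3.128, -0.237, -0.003]
force: [10.5, 2.6, -6.2]
grip_width: 0.361
```

```bash
python3 - <<'E'
from h import *
from station import *
plan()
c=capture("side");np.savez("side8.npz",**c)
plan(yaw=8.67)
held(c,.001,.159)
im=c["image"];x,y,w,h=(250,100,130,100)
cv2.imwrite(f"pics/side8.png",cv2.resize(im[y:y+h,x:x+w],None,fx=6,fy=6,interpolation=cv2.INTER_CUBIC))
E
```

```text
clock 9.02 tcp [ 0.6258 -0.1681  0.1005] yaw 8.66 tilt 0.28 F [10.5  2.6 -6.2] T [ 0.45 -1.73 -0.11] w 0.361
clock 9.07 tcp [ 0.6258 -0.1681  0.1004] yaw 8.67 tilt 0.28 F [ 9.8  3.  -6.3] T [ 0.36 -1.64 -0.11] w 0.360
turn share -0.0
heel +y face y 0.0183 n103
heel top z 0.1600 n31 slopes [0.051 0.016]
side face yaw err deg 0.08 n256
underside pitch deg 9.72 z@back 0.0684 n30
back x [(5, 2), (6, 5), (7, 3), (8, 5), (9, 2), (10, 1), (11, 3), (12, 3), (14, 5), (15, 4), (16, 2), (17, 3)]
```

View pics/side8.png

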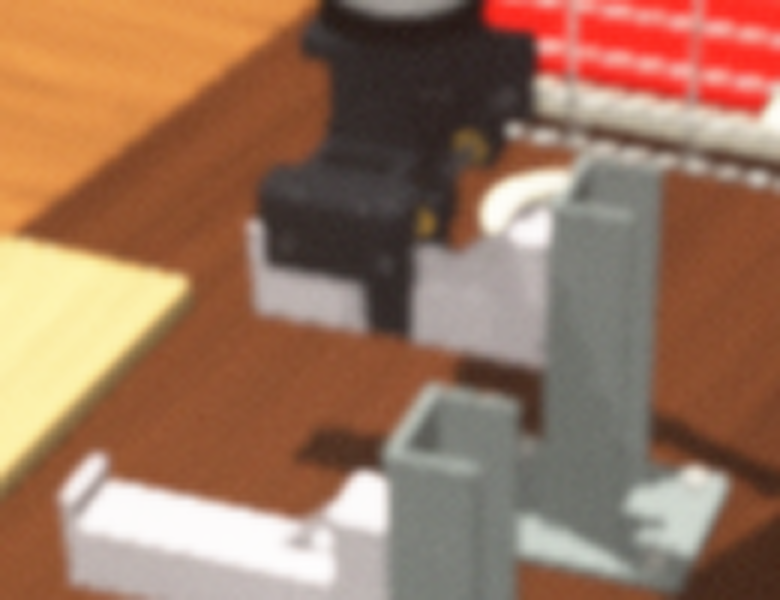

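Contact: 10 N along +x, with the heel flush on the post at crop (550,300). Now I'll lower it onto the catch.

Emit:
{"fn": "carry_out", "kwargs": {
  "targets": [
    [0,[-0.01,0,0.02],0],
    [0,[-0.01,0,0.04],0],
    [0,[-0.01,0,0.06],0],
    [0,[-0.01,0,0.06],0]
  ]
}}

```text
clock: 9.4
tool_pos: [0.626, -0.1683, 0.094]
tcp_rot: [-3.129, -0.237, -0.007]
force: [5.0, 0.9, -0.1]
grip_width: 0.36
```

```bash
python3 - <<'E'
from h import *
plan()
E
```

```text
clock 9.40 tcp [ 0.626  -0.1683  0.094 ] yaw 8.66 tilt 0.34 F [ 5.   0.9 -0.1] T [ 0.16 -0.52 -0.04] w 0.360
```

Emit:
{"fn": "carry_out", "kwargs": {
  "targets": [
    [0,[-0.01,0,0.015],0],
    [0,[-0.01,0,0.02],0],
    [0,[-0.01,0,0.02],0]
  ]
}}

```text
clock: 9.65
tool_pos: [0.6262, -0.1686, 0.0929]
tcp_rot: [-3.129, -0.237, -0.012]
force: [5.4, 1.3, 3.6]
grip_width: 0.357
```

```bash
python3 - <<'E'
from h import *
from station import *
plan()
c=capture("side");np.savez("side9.npz",**c)
held(c,.001,.151)
E
```

```text
clock 9.65 tcp [ 0.6262 -0.1686  0.0929] yaw 8.65 tilt 0.47 F [5.4 1.3 3.6] T [ 0.24 -0.31 -0.08] w 0.357
heel +y face y 0.0183 n100
heel top z 0.1540 n31 slopes [-0.021  0.023]
side face yaw err deg 0.06 n250
underside pitch deg 12.74 z@back 0.0559 n30
back x [(5, 5), (6, 4), (8, 3), (9, 4), (11, 3), (12, 4), (13, 1), (14, 2), (15, 5), (16, 2), (17, 3), (18, 2)]
```

The upward force has gone from -3 to +3.6 N, so it rests on the catch about 10 mm up. Opening the fingers.

Emit:
{"fn": "carry_out", "kwargs": {
  "targets": [
    [80,[0,0,0],0],
    [80,[0,0,0],0],
    [80,[0,0,0],0],
    [80,[0,0,0],0],
    [80,[0,0,0],0]
  ]
}}

```text
clock: 10.12
tool_pos: [0.6255, -0.1686, 0.0924]
tcp_rot: [-3.129, -0.236, -0.009]
force: [-0.6, -0.2, -0.4]
grip_width: 0.713
```

Emit:
{"fn": "carry_out", "kwargs": {
  "targets": [
    [80,[0,0,0],0],
    [80,[0,0,0],0]
  ]
}}

```text
clock: 10.28
tool_pos: [0.625, -0.1686, 0.092]
tcp_rot: [-3.129, -0.236, -0.008]
force: [-0.5, 0.3, -1.1]
grip_width: 0.801
```

```bash
python3 - <<'E'
from h import *
from station import *
plan()
c=capture("side");np.savez("side10.npz",**c)
held(c,.001,.151)
im=c["image"];x,y,w,h=(250,100,130,100)
cv2.imwrite(f"pics/side10.png",cv2.resize(im[y:y+h,x:x+w],None,fx=6,fy=6,interpolation=cv2.INTER_CUBIC))
E
```

```text
clock 10.28 tcp [ 0.625  -0.1686  0.092 ] yaw 8.64 tilt 0.37 F [-0.5  0.3 -1.1] T [0.08 0.01 0.05] w 0.801
heel +y face y 0.0180 n100
heel top z 0.1529 n29 slopes [-0.035  0.028]
side face yaw err deg -0.06 n249
underside pitch deg 10.66 z@back 0.0569 n29
back x [(5, 6), (6, 2), (8, 4), (9, 3), (10, 1), (11, 2), (12, 6), (14, 6), (15, 2), (17, 5), (18, 2), (20, 5)]
```

View pics/side10.png

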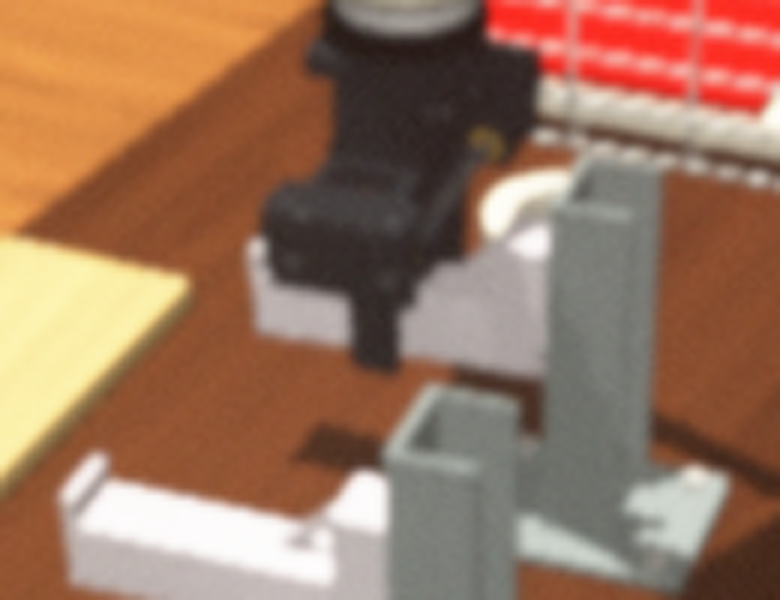

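It hangs by itself on the post, the arm level at crop (250–550, 330). I'll retreat upward, close the fingers and go over the heel.

Emit:
{"fn": "carry_out", "kwargs": {
  "targets": [
    [80,[0,0,-0.25],0],
    [80,[0,0,-0.5],0],
    [80,[0,0,-0.8],0],
    [80,[0,0,-1],0],
    [0,[0,0,-1],0]
  ]
}}

```text
clock: 10.75
tool_pos: [0.6283, -0.1703, 0.2199]
tcp_rot: [3.132, 0.237, 0.026]
force: [0.7, -0.0, 0.7]
grip_width: 0.748
```

Emit:
{"fn": "carry_out", "kwargs": {
  "targets": [
    [0,[0,0,0],0],
    [0,[0,0,0],0],
    [0,[0,0,0],0],
    [0,[0,0,0],0],
    [0,[0,0,0],0]
  ]
}}

```text
clock: 11.17
tool_pos: [0.6274, -0.1701, 0.2179]
tcp_rot: [-3.132, -0.237, -0.021]
force: [-0.4, -0.1, -0.5]
grip_width: 0.371
```

Emit:
{"fn": "carry_out", "kwargs": {
  "targets": [
    [0,[0,0,0],0],
    [0,[0,0,0],0],
    [0,[0,0,0],0],
    [0,[0,0,0],0],
    [0,[0,0,0],0]
  ]
}}

```text
clock: 11.58
tool_pos: [0.6274, -0.1701, 0.2178]
tcp_rot: [-3.132, -0.237, -0.021]
force: [-0.7, -0.7, 0.3]
grip_width: 0.006
```

```bash
python3 - <<'E'
from h import *
from station import *
ex=np.array([np.cos(YW),np.sin(YW)])
t=np.array([.6258,-.1684])-(.0772-.017)*ex
plan([*t,.18],8.67);print(t)
c=capture("side");np.savez("side11.npz",**c);held(c,.001,.151)
E
```

```text
clock 11.58 tcp [ 0.6274 -0.1701  0.2178] yaw 8.64 tilt 0.76 F [-0.7 -0.7  0.3] T [0.02 0.03 0.  ] w 0.006
share [-0.517 -0.015  0.308] calls 1 each [-0.517 -0.015  0.308] dist 0.0722
turn share -0.0002
[ 0.56628791 -0.17747474]
heel +y face y 0.0177 n102
heel top z 0.1535 n31 slopes [-0.05  -0.036]
side face yaw err deg -0.23 n366
underside pitch deg 11.56 z@back 0.0577 n36
back x [(4, 1), (5, 3), (6, 4), (7, 1), (8, 3), (9, 1), (10, 2), (11, 4), (12, 4), (14, 4), (15, 4), (17, 6)]
```

Emit:
{"fn": "carry_out", "kwargs": {
  "targets": [
    [0,[-0.25,-0.01,0],0],
    [0,[-0.5,-0.015,0],0],
    [0,[-0.5,-0.015,0.2],0],
    [0,[-0.5,-0.015,0.35],0],
    [0,[-0.5,-0.015,0.35],0]
  ]
}}

```text
clock: 12.05
tool_pos: [0.5655, -0.1764, 0.1715]
tcp_rot: [-3.13, -0.236, -0.012]
force: [-0.5, 0.2, -1.1]
grip_width: 0.004
```

```bash
python3 - <<'E'
from h import *
from station import *
plan([.5663,-.1775,.155],8.67)
c=capture("side");np.savez("side12.npz",**c)
plan([.5663,-.1775,.155],8.67)
im=c["image"];x,y,w,h=(260,80,110,90)
cv2.imwrite(f"pics/side12.png",cv2.resize(im[y:y+h,x:x+w],None,fx=6.6,fy=6.6,interpolation=cv2.INTER_CUBIC))
E
```

```text
clock 12.05 tcp [ 0.5655 -0.1764  0.1715] yaw 8.62 tilt 0.48 F [-0.5  0.2 -1.1] T [0.05 0.06 0.  ] w 0.004
share [0.004 0.01  0.137] calls 1 each [0.004 0.01  0.137] dist 0.0165
turn share -0.0003
clock 12.10 tcp [ 0.5666 -0.1767  0.1732] yaw 8.63 tilt 0.57 F [ 0.5 -0.1 -0.8] T [ 0.06 -0.02 -0.01] w 0.006
share [-0.005  0.006  0.152] calls 1 each [-0.005  0.006  0.152] dist 0.0182
turn share -0.0002
```

View pics/side12.png

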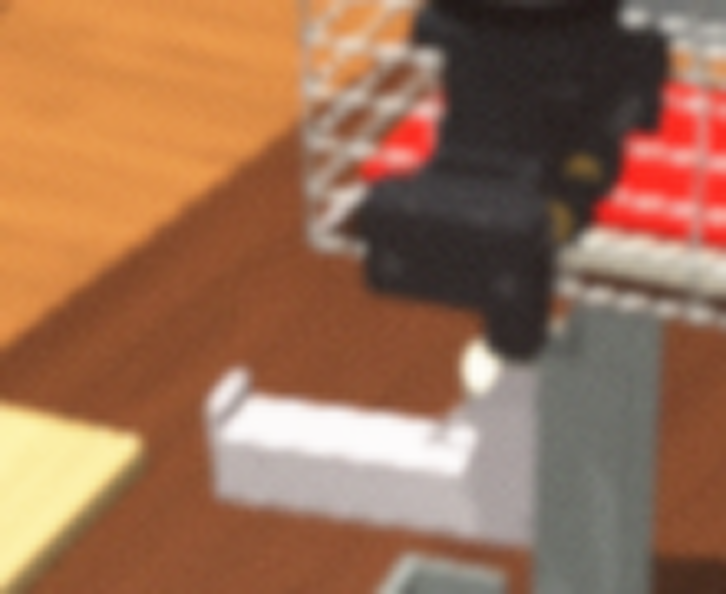

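The closed fingers stand over the heel (crop (515,350)), clear of the post. Descending to touch.

Emit:
{"fn": "carry_out", "kwargs": {
  "targets": [
    [0,[0,0.006,0.08],0],
    [0,[0,0.006,0.15],0],
    [0,[0,0.006,0.16],0],
    [0,[0,0.006,0.16],0]
  ]
}}

```text
clock: 12.43
tool_pos: [0.567, -0.1773, 0.1537]
tcp_rot: [-3.13, -0.236, -0.014]
force: [0.4, -0.5, 0.2]
grip_width: 0.002
```

```bash
python3 -c "
from h import *
plan([.5663,-.1775,.148],8.67)"
```

```text
clock 12.43 tcp [ 0.567  -0.1773  0.1537] yaw 8.64 tilt 0.54 F [ 0.4 -0.5  0.2] T [ 0.01  0.   -0.01] w 0.002
share [-0.007  0.001  0.048] calls 1 each [-0.007  0.001  0.048] dist 0.0058
turn share -0.0002
```

Emit:
{"fn": "carry_out", "kwargs": {
  "targets": [
    [0,[-0.01,0,0.02],0],
    [0,[-0.01,0,0.04],0],
    [0,[-0.01,0,0.04],0]
  ]
}}

```text
clock: 12.68
tool_pos: [0.5677, -0.178, 0.1521]
tcp_rot: [-3.132, -0.237, -0.02]
force: [-1.6, 0.4, 10.4]
grip_width: 0.0
```

Emit:
{"fn": "carry_out", "kwargs": {
  "targets": [
    [0,[-0.01,0,0.03],0],
    [0,[-0.01,0,0.045],0],
    [0,[-0.01,0,0.045],0]
  ]
}}

```text
clock: 12.93
tool_pos: [0.568, -0.1788, 0.1512]
tcp_rot: [3.131, 0.237, 0.025]
force: [-5.9, 1.7, 15.8]
grip_width: 0.003
```

Emit:
{"fn": "carry_out", "kwargs": {
  "targets": [
    [0,[-0.015,-0.005,0.04],0],
    [0,[-0.015,-0.005,0.06],0],
    [0,[-0.015,-0.005,0.06],0]
  ]
}}

```text
clock: 13.18
tool_pos: [0.5671, -0.1789, 0.1458]
tcp_rot: [3.13, 0.238, 0.029]
force: [0.2, 0.3, -0.8]
grip_width: 0.001
```

```bash
python3 -c "
from h import *
plan([.5663,-.1775,.141],8.67)"
```

```text
clock 13.18 tcp [ 0.5671 -0.1789  0.1458] yaw 8.68 tilt 1.09 F [ 0.2  0.3 -0.8] T [ 0.02  0.02 -0.01] w 0.001
share [-0.006 -0.013  0.04 ] calls 1 each [-0.006 -0.013  0.04 ] dist 0.0051
turn share 0.0001
```

Force dropped to 0 with the tool still moving down, so the bracket moved. I'll follow it down to see where it sits.

Emit:
{"fn": "carry_out", "kwargs": {
  "targets": [
    [0,[0,-0.01,0.03],0],
    [0,[0,-0.01,0.05],0],
    [0,[0,-0.01,0.05],0]
  ]
}}

```text
clock: 13.43
tool_pos: [0.5677, -0.1777, 0.1409]
tcp_rot: [3.13, 0.238, 0.031]
force: [-1.7, 1.1, 7.2]
grip_width: 0.003
```

```bash
python3 - <<'E'
from h import *
from station import *
plan([.5663,-.1775,.141],8.67)
c=capture("side");np.savez("side13.npz",**c);held(c,.001,.142)
E
```

```text
clock 13.43 tcp [ 0.5677 -0.1777  0.1409] yaw 8.69 tilt 1.15 F [-1.7  1.1  7.2] T [0.09 0.35 0.01] w 0.003
share [-0.011 -0.004 -0.001] calls 1 each [-0.011 -0.004 -0.001] dist 0.0014
turn share 0.0001
heel +y face y 0.0172 n102
heel top z 0.1417 n8 slopes [-0.058  1.334]
side face yaw err deg -0.24 n380
underside pitch deg 2.96 z@back 0.0636 n36
back x [(5, 4), (6, 3), (7, 1), (8, 3), (9, 3), (10, 2), (11, 4), (12, 2), (14, 4), (15, 4), (16, 1), (17, 5)]
```

The heel top is now at 0.141, exactly the locked height. One confirming press, then back off.

Emit:
{"fn": "carry_out", "kwargs": {
  "targets": [
    [0,[0,0,0.03],0],
    [0,[0,0,0.05],0],
    [0,[0,0,0.055],0],
    [0,[0,0,0.055],0]
  ]
}}

```text
clock: 13.82
tool_pos: [0.5682, -0.178, 0.1404]
tcp_rot: [3.129, 0.238, 0.032]
force: [-13.4, 4.9, 32.7]
grip_width: 0.003
```

Emit:
{"fn": "carry_out", "kwargs": {
  "targets": [
    [0,[0,0,-0.15],0],
    [0,[0,0,-0.45],0],
    [0,[0,0,-0.75],0],
    [0,[0,0,-1],0],
    [0,[0,0,-1],0]
  ]
}}

```text
clock: 14.23
tool_pos: [0.5694, -0.179, 0.2681]
tcp_rot: [3.124, 0.238, 0.05]
force: [0.7, -0.4, 0.4]
grip_width: 0.003
```

```bash
python3 - <<'E'
from h import *
from station import *
plan()
c=capture("side");np.savez("side14.npz",**c);held(c,.001,.142)
W=loc(world(c));x,y,z=W[...,0],W[...,1],W[...,2]
for n,y0 in(("bare",0),("fitted",.2)):
    q=(x>.006)&(x<.026)&(y>y0-.01)&(y<y0+.014)&(abs(z-.141)<.006);print(n,"heel top",np.median(z[q]),q.sum())
    q=(x>.04)&(x<.13)&(y>y0-.008)&(y<y0+.014)&(abs(z-.109)<.006);k=np.polyfit(x[q],z[q],1);print("arm top pitch deg",np.degrees(k[0]),"z at .08",np.polyval(k,.08),q.sum())
    q=(x>.01)&(x<.14)&(abs(y-y0-.0185)<.005)&(z>.08)&(z<.105);k=np.polyfit(x[q],y[q],1);print("side y",np.polyval(k,0)-y0,"yaw",np.degrees(k[0]))
    q=(abs(y-y0-.0)<.012)&(z>.112)&(z<.125)&(x>.11)&(x<.17);print("lip x",np.percentile(x[q],[50,95]))
im=c["image"];X,Y,w,h=(230,90,150,150)
cv2.imwrite(f"pics/side14.png",cv2.resize(im[Y:Y+h,X:X+w],None,fx=4,fy=4,interpolation=cv2.INTER_CUBIC))
E
```

```text
clock 14.23 tcp [ 0.5694 -0.179   0.2681] yaw 8.71 tilt 1.88 F [ 0.7 -0.4  0.4] T [ 0.02 -0.04  0.01] w 0.003
heel +y face y 0.0172 n100
heel top z 0.1412 n32 slopes [-0.024  0.005]
side face yaw err deg 0.10 n373
underside pitch deg 10.13 z@back 0.0502 n36
back x [(5, 3), (6, 4), (8, 2), (9, 5), (10, 1), (11, 3), (12, 4), (14, 3), (15, 5), (17, 5), (18, 4), (19, 1)]
bare heel top 0.14112517631872845 23
arm top pitch deg -2.518032853831204 z at .08 0.10757213891649686 123
side y 0.016774751159548112 yaw 0.05132695141398592
lip x [0.14746721 0.15074925]
fitted heel top 0.14186911500588495 31
arm top pitch deg -0.25075297944383745 z at .08 0.10974542269028398 181
side y 0.018571386730570905 yaw 0.08452015405589035
lip x [0.14575834 0.15094695]
```

View pics/side14.png

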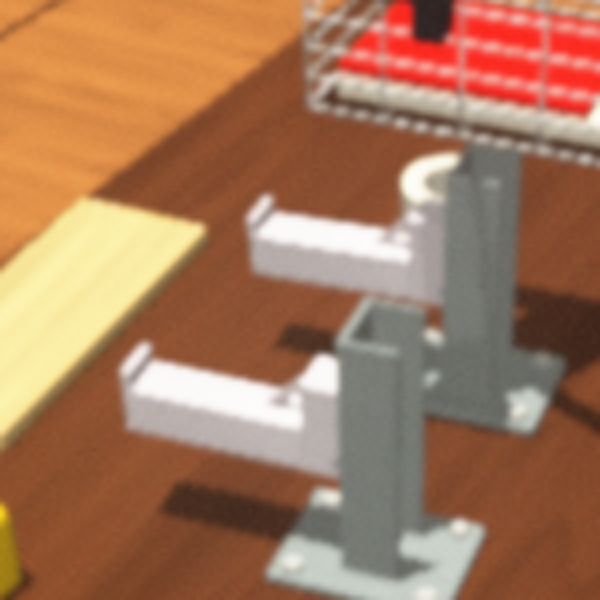

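```bash
python3 - <<'E'
from h import *
from station import *
c=capture("side");plan()
W=loc(world(c));x,y,z=W[...,0],W[...,1],W[...,2];im=c["image"].astype(int);br=im.min(-1)>185
for n,y0 in(("bare",-.002),("fitted",.2)):
    q=br&(x>.045)&(x<.137)&(y>y0-.012)&(y<y0+.014)&(abs(z-.108)<.012)
    for _ in range(3):
        k=np.polyfit(x[q],z[q],1);q=q&(abs(z-np.polyval(k,x))<.003)
    print(n,"arm pitch deg %.2f z@.03 %.4f z@.13 %.4f n%d"%(np.degrees(k[0]),*np.polyval(k,[.03,.13]),q.sum()))
    for X in np.arange(.05,.14,.01):
        s=q&(abs(x-X)<.005);print("%.3f"%np.median(z[s]),end=" ")
    q=(abs(y-y0)<.014)&(x>.14)&(x<.156)&(z>.1);print("lip top z",np.percentile(z[q],[80,95]))
d=im-np.load("side0.npz")["image"].astype(int)
print("changed px near tape/carton/measure:",[(np.abs(d[a:b,e:f]).max(-1)>60).sum() for a,b,e,f in((205,245,198,240),(298,360,122,200),(128,155,325,342))])
E
```

```text
clock 14.33 tcp [ 0.5666 -0.1781  0.2618] yaw 8.71 tilt 1.36 F [-0.1  1.7 -0.4] T [ 0.02  0.07 -0.02] w 0.006
bare arm pitch deg -1.92 z@.03 0.1091 z@.13 0.1057 n133
0.108 0.108 0.108 0.107 0.107 0.107 0.106 0.106 0.105 lip top z [0.11679993 0.11911188]
fitted arm pitch deg -0.24 z@.03 0.1101 z@.13 0.1097 n203
0.110 0.110 0.110 0.110 0.110 0.110 0.110 0.110 0.110 lip top z [0.12227484 0.12329469]
changed px near tape/carton/measure: [np.int64(0), np.int64(0), np.int64(125)]
```

Emit:
{"fn": "carry_out", "kwargs": {
  "targets": [
    [0,[-0.3,-0.3,-0.2],0],
    [0,[-0.6,-0.6,-0.3],0],
    [0,[-0.9,-0.9,-0.3],0],
    [0,[-0.9,-0.9,-0.3],0],
    [0,[-0.9,-0.9,-0.3],0]
  ]
}}

```text
clock: 14.75
tool_pos: [0.4378, -0.0846, 0.2922]
tcp_rot: [3.13, 0.241, 0.029]
force: [-0.4, 0.6, 0.1]
grip_width: 0.005
```

```bash
python3 - <<'E'
from h import *
from station import *
plan()
c=capture("top");im=c["image"];cv2.imwrite("pics/top15.png",im)
c0=np.load("top0.npz");d=(np.abs(im.astype(int)-c0["image"].astype(int)).max(-1)>60)
print("roll, carton, measure changed",d[150:195,425:472].sum(),d[155:205,150:190].sum(),d[130:168,254:280].sum())
W=loc(world(c));x,y,z=W[...,0],W[...,1],W[...,2]
for y0 in(0,.2):
    q=(abs(y-y0)<.03)&(x>.04)&(x<.135)&(abs(z-.109)<.008)
    if q.sum()>20: print(y0,"arm y",np.percentile(y[q]-y0,[3,50,97]),"pitch",np.degrees(np.polyfit(x[q],z[q],1)[0]),q.sum())
plan()
E
```

```text
clock 14.75 tcp [ 0.4378 -0.0846  0.2922] yaw 8.80 tilt 1.05 F [-0.4  0.6  0.1] T [ 0.07  0.05 -0.01] w 0.005
roll, carton, measure changed 0 0 0
0 arm y [-0.01685434 -0.00125252  0.01357683] pitch -1.917805904022895 373
0.2 arm y [-0.01547592 -0.0004395   0.01451868] pitch -0.2176164035574264 381
clock 14.80 tcp [ 0.4401 -0.086   0.2925] yaw 8.81 tilt 1.19 F [ 1.  -0.4 -0.2] T [ 0.02 -0.02  0.  ] w 0.006
```

View pics/top15.png

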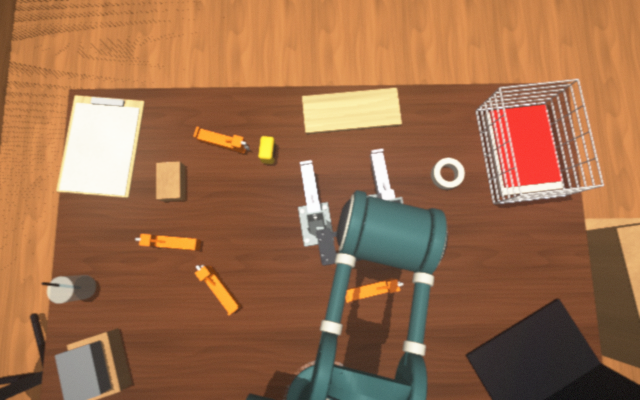

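```bash
python3 -c "
from station import *
print(close_job());print(get_obs()['clock'])"
```

```text
the job is handed in; nothing more can be done
None
the job is handed in; nothing more can be done
```

The loose silver bracket is hooked into the bare post and pressed home, and the job is handed in at about 15 s of the 51 s allowed. I gripped it across the arm, pushed the hooks in about 17 mm above locked height, rested it on the catch, let go, and pressed on the heel with closed fingers.

**Checks that agreed:**
- **Catch:** I could not see the noses. Around 16 N the bracket gave way, the force dropped to zero, and it then stopped firmly with the fingertips at 0.141 m, the locked heel height.
- **Height and sideways:** the heel top is about 1 mm from the fitted bracket's. The sideways offset is about 1 mm in the top view and 1.8 mm in the side view (limit 4 mm).
- **Angle about vertical:** the bracket is within 0.2° of the post.
- **Bystanders:** the tape measure, tape roll and carton show no change in the top view. The gripper was clear when I handed in.

**Checks that were less than perfect:**
- **Level:** the arm droops about 1.7° more than the fitted bracket, in both views. This is about what the hook slack would give and is inside the 0.1 rad (5.7°) limit.
- **Pressing force:** the last confirming press reached 33 N through the fingers, above the 10–20 N advised.
- **Cameras:** the side and top views differed by 3–5 mm in absolute position, so I aligned the bracket to the post within the side view alone.

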